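# Unlock the document strongbox and hold the sprung key over

## Robot

A 6-joint arm with a two-finger parallel gripper is mounted at the origin on the work surface; the furniture and walls round the work are solid. World frame = base frame: x ahead of the robot, y to its left, z up, the work surface at z = 0. Lengths are in m, angles in rad, forces in N, time in s.
With the tool pointing down it reaches from about 0.3 to 0.775 m from the base axis. Payload 14.6 kg.
Tool frame: the origin (TCP) lies midway between the tips of the shut fingers; the grasp point (between the pads) lies 19 mm behind it; z points along the fingers, y is the line along which they close (so a half turn about z gives the same grasp; the last joint's range is limited). The gripper opens to 94 mm and grips with 3 to 60 N. Pads are 16 mm wide; open, the fingers measure 119 mm over their backs; the gripper's body (75 mm by 177 mm) begins 78 mm behind the grasp point.
Start: joints at [1.241, 0.3, 1.521, -0, 1.321, -0.067], TCP at [0.143, 0.531, 0.176] pointing down, gripper open.
Joint ranges: [-3.03, 3.03], [-0.79, 2.21], [0.23, 2.52], [-1.04, 4.18], [0, 3.07], [-2.55, 2.55]. Speed limits (rad/s): [2.22, 2.22, 2.57, 3.14, 3.14, 3.14].

## Interface

Orientations are given as a unit quaternion [x, y, z, w].
In Python, from bench import bot, optics gives the robot as it stands. The module is installed in compiled form; this text tells all that it offers.
- The arm moves only by the tool drive_tool, never from a script. Its argument "increments" is a list of rows, each a list of 7 numbers: the turn, a rotation vector about the tool's x, y, z in units of 6 degrees (1.0 is 6 degrees), then the shift along the tool's x, y, z in units of 30 mm (1.0 is 30 mm), then the finger opening in mm, from 0 to 94. A call has 1 to 5 rows; each row is the pose to reach, as a shift and turn from the pose commanded when the call began, along the tool's axes at that moment; what a row does not reach only later rows make up. A row lasts 1/12 s, in which the tool goes at most 41.7 mm and 7.16 degrees, less where a joint would pass 70% of its speed; a pose out of reach is approached as far as the arm can. A call with a gripper value outside its range is refused whole. The fingers move at their own pace and stop on an object; "newtons" is the grip in N (left out, the last holds). Time passes only in rows, so rows that repeat a pose let the fingers close. It gives the time, the measured TCP pose, the force, the opening and the grip force at its end, in the units of the state.
- bot.observe(): the state, without advancing time (a new reading comes with each control period).
- optics.snapshot(name): name is "scene" or "top"; returns a dict with "frame" (480x640x3 uint8, red, green, blue), "fx", "fy", "cx", "cy" (pixels), "R" (3x3) and "t" (3): a world point X has camera coordinates R X + t. Camera axes: x right, y down, z forward; pixel columns grow to the right and rows downward; lengths in m; the calibration is good to about 2 mm. A picture is of the moment at which its call begins. There is no depth.
- bot.close_job(): hands the job in; it is judged then, once.
The state is a dict: "clock": time; "q": joint angles; "qvel": joint speeds; "joint_torque": joint torques, N m; "eef_pos": TCP position; "orientation": TCP orientation; "force": force on the tool from outside, world axes, zero at the start; "moment": the same for the moment, N m; "width": finger opening in m; "grip_force": force on a finger pad.
Only numpy, scipy, OpenCV 4.12 (cv2) and the standard library are available. Lean on these libraries where they do the work, as an engineer would, in place of code of your own. Each camera call takes 0.05 s, during which the arm holds its last target. There are 200 camera calls.

## Task

Take the flat-bladed key, the one with the square bow, out of the wooden key block and put it into the keyhole in the lid of the grey strongbox, twisting it a little left and right as it goes down to work it past the sticky pins, until its collar sits fully home on the face plate; do not ram it. Then turn it clockwise (seen from above) a full quarter turn to the stop and finish still gripping it there, because the lock springs back when let go. Leave the round-bowed key and the things standing about where they are.

Things in the scene. Friction and masses are not known exactly. Their poses are not given: they have to be found in the camera images.
- key: The key to use: plain steel, 74 mm tall, 60 g, upright in either socket of the key block. Origin at the blade's tip on the axis, z up, x across the width. From the tip up: flat double-edged blade 20 mm wide (x), 6 thick (y), to 24 mm, rounded nose; shank 6 mm round to 32; collar 28 mm round, 32 to 36; neck 9 mm round to 44; square bow to 74 mm. Alike after a half turn about z.
- key_bow (a point): Centre of the flat square bow of the key to use, on its axis, 59 mm above the tip; z up. The bow is 28 mm wide (x), 10 mm thick (y) and 30 mm high; its flats are parallel to the blade's flats.
- pipe_key: The other key, not to be used: the same steel, height and collar, but with a round bow (disc 30 mm across, 10 mm thick) and a round 11 mm shank that does not fit the keyhole. Stands in the other socket. Origin at its tip, z up.
- key_block: Fixed light wooden block 150 x 50 x 42 mm high, origin at the centre of its underside. Two oblong sockets, 24 (x) x 14 mm, in its top, 45 mm either side of the centre along its x. A key stands in each loosely, its collar resting on the block's top (tip 10 mm above the bench), its width along the block's x within 0.1 rad.
- strongbox: Fixed grey steel document box, 154 x 184 mm, lid top 85 mm high. Origin at the centre of its underside; its x is the direction of the slot of the keyhole. In the middle of the lid is the lock: a square steel face plate 48 x 48 mm whose top is 89 mm above the bench.
- keyhole (a point): Mouth of the keyhole: centre of the slot at the top of the fixed face plate (6 mm thick), z up. The slot is 22.5 mm long (x) and 10 mm wide (y), chamfer 1.5 mm. Fully home, the key's tip is 32 mm below the mouth and its collar lies on the plate; only then is the blade wholly below the plate and free to turn.
- plug_pins (a point): Middle of the hidden turning plug, on the keyhole's axis, 21 mm below the mouth. The plug has the same slot as the plate, in line with it at rest. Two rows of sticky sprung pins, 16 and 26 mm below the mouth, press on both flats of the blade near its edges. Pushed straight past them the key takes 20 to 25 N; rocked about its axis by 0.1 rad (there is room for 0.15) each way, rather less.
- cylinder: The fixed lock cylinder hidden under the face plate, holding the plug and the pins; origin on the keyhole's axis, 35 mm below the mouth.
- plug (a joint): Turn of the lock's plug in rad: 0 at rest (slot in line with the plate's slot), growing clockwise seen from above, stop at 1.45. A spring drives it back to 0: 0.024 N m at rest, 0.08 N m at the stop. The blade has about 0.2 rad of play in the plug, so the key itself turns about 1.6 rad, a quarter turn, to the stop.
- jar: Bystander: small glass jar of paste with a lid, 62 x 62 x 62 mm, standing at the far right. Origin at the centre of its underside.
- spool: Bystander: wooden thread spool, 33 mm across, 40 mm high, standing behind the key block. Origin at the centre of its underside.
- pumice: Bystander: grey pumice block 31 x 68 x 24 mm lying behind the strongbox. Origin at the centre of its underside.

How it is judged:
On the way, in this order (a step that is already met when the one before it is completed fails the run):
1. while the blade is among the pins (tip 13 to 30 mm down) the key is rocked about its axis (z of key in the frame of keyhole between -0.0299 and -0.013 m and horizontal distance between key and keyhole below 0.004 m and angle between the x axis of key and the x axis of strongbox, either way round above 0.03 rad), for 0.02 s.
2. the flat-bladed key is fully home in the lock, its plug still at rest (z of key in the frame of keyhole between -0.036 and -0.03 m and horizontal distance between key and keyhole below 0.004 m and angle between key's own z axis and vertical below 0.12 rad and value of joint plug below 0.35 rad), for 0.1 s.
3. with the key home the plug is turned to its stop, a quarter turn of the key, and held by the gripper (z of key in the frame of keyhole between -0.036 and -0.03 m and horizontal distance between key and keyhole below 0.004 m and angle between key's own z axis and vertical below 0.12 rad and value of joint plug above 1.22 rad and contact force between the fingers and key above 2 N), for 0.5 s.
At the end, for the whole second after the job is handed in: The gripper still grips the square-bowed key (over 2 N); the key is home (collar within 2 mm of the face plate), upright within 0.12 rad and within 4 mm of the keyhole's axis; the plug is turned at least 1.22 rad of its 1.45 and at rest (all of step 3 and velocity of joint plug between -0.1 and 0.1 rad/s); the arm keeps its last pose, push and grip.
It fails at once if the key is rammed: pressed on pins and plug with more than 100 N in all (contact force between key and cylinder above 100 N).
It fails at once if the round-bowed key is moved from its socket (over 15 mm) (distance of pipe_key from where it was at the start of the episode above 0.015 m).
It fails at once if a bystander is disturbed (moved over 20 mm) (distance of any of jar, spool, pumice from where it was at the start of the episode above 0.02 m).
It also fails if it takes over 64 s, if anything falls off the work surface, if the arm or the gripper's body presses on something with over 40 N, if the wrist force passes 120 N, or if a joint passes its speed limit or range.

## Working session

There is one attempt and no reset: what is moved stays moved. The work goes in short steps, Python scripts to look and compute and a tool call to move; the robot and the scene stay as the last step left them, time stands still between calls to the robot, and variables do not carry over. Pictures are saved under pics/ and viewed, at most 10 in all, crops included, and the job is handed in when it is done.

Besides the shell and the picture viewer there is one more tool, called after "Request:" by a JSON object that holds its "fn" and its "kwargs", one argument or row to a line. drive_tool: Moves the arm, as the interface text tells. Its arguments: {"type":"object","properties":{"increments":{"type":"array"},"newtons":{"type":"number"}},"required":["increments"]}

```bash
mkdir -p pics; python3 - <<'E'
from bench import bot, optics
import cv2,numpy as np,pickle
s=bot.observe(); print({k:np.round(v,3).tolist() for k,v in s.items()})
for n in("scene","top"):
    d=optics.snapshot(n); pickle.dump(d,open(n+'.pkl','wb'))
    cv2.imwrite(f'pics/{n}0.png',d['frame'][...,::-1])
    print(n,d['fx'],d['fy'],d['cx'],d['cy'],np.round(d['R'],3).tolist(),np.round(d['t'],3), 'cam',-d['R'].T@d['t'])
E
```

```text
{'clock': 0.0, 'q': [1.241, 0.3, 1.522, -0.0, 1.321, -0.067], 'qvel': [0.001, 0.001, -0.001, 0.001, -0.002, -0.0], 'joint_torque': [0.002, -53.18, -35.274, 0.071, 0.024, -0.0], 'eef_pos': [0.143, 0.531, 0.175], 'orientation': [0.131, 0.991, -0.001, -0.0], 'force': [0.38, -0.248, -0.362], 'moment': [-0.016, -0.007, -0.029], 'grip_force': 0.0, 'width': 0.094}
scene 485.2844040212781 485.2844040212781 317.5837811237494 238.39150335476396 [[-0.875, -0.484, 0.018], [-0.338, 0.584, -0.737], [0.347, -0.651, -0.675]] [0.427 0.323 0.634] cam [0.26268809 0.43103273 0.65897575]
top 525.0104017832203 525.0104017832203 325.07839429077615 235.99599479528916 [[0.088, -0.996, 0.004], [-0.973, -0.086, -0.216], [0.215, 0.015, -0.976]] [-0.184  0.552  1.064] cam [ 0.32398186 -0.15206169  1.15881232]
```

View pics/scene0.png

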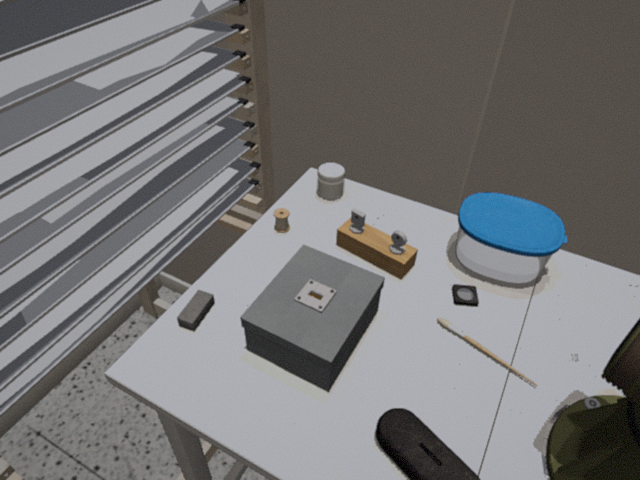

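View pics/top0.png

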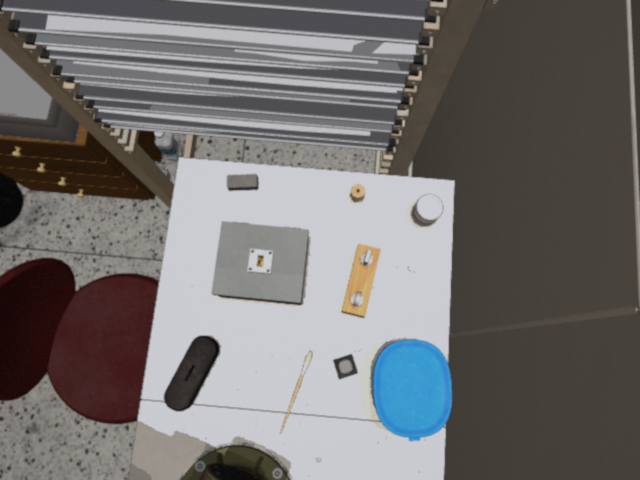

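The scene view shows the strongbox with its keyhole near (316,294), the key block with keys at about (358,220) and (398,242), the spool at (281,220), the jar at (331,181) and the pumice at (196,309). In the top view the keyhole is at (260,261) and the keys at about (367,258) and (357,298). I'll crop these and project known points as a check.

```bash
python3 - <<'E'
import pickle,cv2,numpy as np
S,T=[pickle.load(open(n+'.pkl','rb')) for n in('scene','top')]
def pr(d,X):
    c=d['R']@np.array(X)+d['t'];return np.round([d['fx']*c[0]/c[2]+d['cx'],d['fy']*c[1]/c[2]+d['cy']],1)
for X in([0,0,0],[.143,.531,.175],[.5,0,0]): print(X,pr(S,X),pr(T,X))
def crop(d,x,y,w,h,k): return cv2.resize(d['frame'][y:y+h,x:x+w,::-1],None,fx=k,fy=k,interpolation=cv2.INTER_CUBIC)
a=crop(S,280,195,150,75,5); b=crop(S,280,270,75,50,5);c=crop(T,335,238,75,50,5)
# second row: scene keyhole | top block
r=np.hstack([b,c]); cv2.imwrite('pics/c1.png',np.vstack([crop(S,330,200,100,50,7)[:, :700],]))
cv2.imwrite('pics/c2.png',np.hstack([crop(T,335,238,50,84,7),crop(T,240,240,44,84,7)]))
E
```

```text
[0, 0, 0] [644.2 485.5] [234.3 508.5]
[0.143, 0.531, 0.175] [ 422.8 1243.2] [-69.1 421.6]
[0.5, 0, 0] [311.3 330.7] [262.3 265.5]
```

View pics/c1.png

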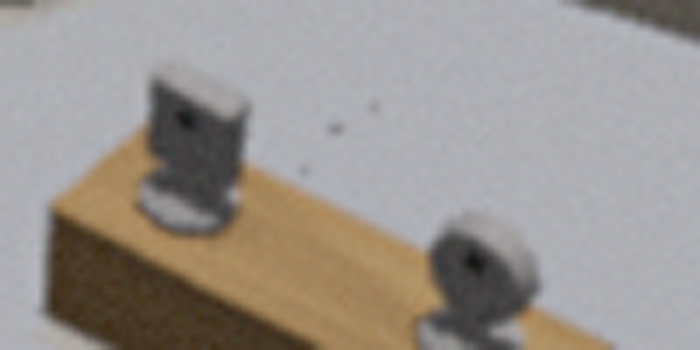

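View pics/c2.png

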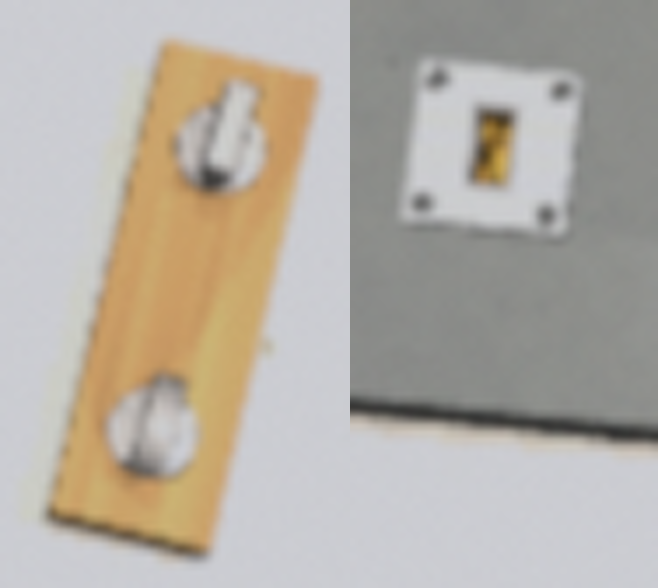

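The crops show the square-bowed key in the far (+x) socket: its bow top is at about top crop (230,130)/7 and its collar at about (220,147)/7. The round-bowed key is in the near socket, and the brass slot is at about crop (493-350,147)/7. Next I'll measure with masks and rays.

```bash
cat > h.py <<'E'
import pickle,cv2,numpy as np
def load(): return [pickle.load(open(n+'.pkl','rb')) for n in('scene','top')]
def ray(d,p):
    v=d['R'].T@np.array([(p[0]-d['cx'])/d['fx'],(p[1]-d['cy'])/d['fy'],1]);return -d['R'].T@d['t'],v/np.linalg.norm(v)
def plane(d,p,z):
    c,v=ray(d,p);return c+v*(z-c[2])/v[2]
def tri(a,pa,b,pb):
    ca,va=ray(a,pa);cb,vb=ray(b,pb)
    k=np.linalg.lstsq(np.stack([va,-vb],1),cb-ca,rcond=None)[0]
    A,B=ca+va*k[0],cb+vb*k[1];return (A+B)/2,np.linalg.norm(A-B)
def comp(m,seed=None,off=(0,0)):
    cs=cv2.findContours(m.astype(np.uint8),cv2.RETR_EXTERNAL,cv2.CHAIN_APPROX_NONE)[0]
    return max(cs,key=cv2.contourArea)+np.array(off)
E
python3 - <<'E'
from h import *
S,T=load()
def roi(d,x,y,w,h):
    return cv2.resize(d['frame'][y:y+h,x:x+w],None,fx=8,fy=8,interpolation=cv2.INTER_CUBIC)
def px(c,x,y): return (np.array(c,float)+.5)/8-.5+[x,y]
P={}
for n,d,(x,y,w,h) in(('S',S,(285,270,60,50)),('T',T,(243,242,36,38))):
    im=roi(d,x,y,w,h);hsv=cv2.cvtColor(im,cv2.COLOR_RGB2HSV)
    pl=comp((hsv[...,2]>155)); q=cv2.boxPoints(cv2.minAreaRect(pl)) if n=='T' else cv2.approxPolyDP(cv2.convexHull(pl),25,True)[:,0]
    sl=comp((hsv[...,1]>90)); m=cv2.moments(sl)
    P[n]=dict(q=px(q,x,y),s=px((m['m10']/m['m00'],m['m01']/m['m00']),x,y),pc=px(np.array(q).mean(0),x,y))
    print(n,np.round(P[n]['q'],1).tolist(),P[n]['s'],P[n]['pc'],'slotarea',cv2.contourArea(sl)/64)
print('plate c tri',tri(S,P['S']['pc'],T,P['T']['pc'])); print('slot tri',tri(S,P['S']['s'],T,P['T']['s']))
for n,d in(('S',S),('T',T)):
    W=np.array([plane(d,p,.089) for p in P[n]['q']]);e=np.roll(W,-1,0)-W
    print(n,'plate corners mean',W.mean(0),'sides',np.linalg.norm(e,axis=1),'ang',np.degrees(np.arctan2(e[:,1],e[:,0]))%90,'slot@.089',plane(d,P[n]['s'],.089))
# block
for n,d,(x,y,w,h) in(('S',S,(325,200,100,80)),('T',T,(335,238,54,84))):
    im=roi(d,x,y,w,h);hsv=cv2.cvtColor(im,cv2.COLOR_RGB2HSV)
    wood=(hsv[...,1]>75)&(hsv[...,2]>125); b=comp(wood);hull=cv2.convexHull(b)
    q=cv2.approxPolyDP(hull,30,True)[:,0] if n=='S' else cv2.boxPoints(cv2.minAreaRect(b))
    W=np.array([plane(d,p,.042) for p in px(q,x,y)]);e=np.roll(W,-1,0)-W
    print(n,'block',W.mean(0),np.linalg.norm(e,axis=1),np.degrees(np.arctan2(e[:,1],e[:,0])))
    if n=='T': 
        M=np.zeros(wood.shape,np.uint8);cv2.fillPoly(M,[np.intp(q)],1)
        k=cv2.morphologyEx((M&~wood),cv2.MORPH_OPEN,np.ones((9,9)))
        for c in cv2.findContours(k,0,1)[0]:
            if cv2.contourArea(c)>1500: print('key blob',px(cv2.boundingRect(c)[:2],x,y),np.array(cv2.boundingRect(c)[2:])/8,cv2.contourArea(c)/64)
# hand-read bow: scene crop c1 (330,200,x7), top crop c2 (335,238,x7)
f=lambda p,o:(np.array(p)+.5)/7-.5+o
t=f((231,128),(335,238)); cs=f((199,92),(330,200)); print('bowtop tri',tri(S,cs,T,t), plane(T,t,.084),plane(S,cs,.084))
ct=f((220,147),(335,238)); cc=f((188,203),(330,200)); print('collar tri',tri(S,cc,T,ct), plane(T,ct,.046),plane(S,cc,.046))
E
```

```text
S [[307.8, 281.7], [330.4, 288.3], [332.8, 293.4], [322.4, 307.8], [299.3, 300.1], [297.2, 294.7]] [315.19099803 295.44205317] [315.         294.33333333] slotarea 28.3828125
T [[246.3, 271.1], [248.5, 247.3], [273.1, 249.6], [270.8, 273.4]] [260.07190649 260.89408828] [259.66067123 260.37100601] slotarea 34.8828125
plate c tri (array([ 0.49702731, -0.00499596,  0.08850887]), np.float64(0.00040026513212066225))
slot tri (array([ 0.49669719, -0.0054972 ,  0.08549503]), np.float64(0.0008085621126769681))
S plate corners mean [ 0.49714673 -0.00485132  0.089     ] sides [0.03804623 0.01107388 0.03304703 0.03812079 0.0113082  0.03164831] ang [ 8.32775633 47.26639505 89.44907657  6.39083309 47.40568977 88.64691176] slot@.089 [ 0.49567821 -0.00278145  0.089     ]
T plate corners mean [ 0.49687625 -0.00510822  0.089     ] sides [0.04989555 0.05127156 0.0498416  0.05076412] ang [ 1.55209564 89.60567987  0.97060413 89.65003585] slot@.089 [ 0.49573956 -0.00609163  0.089     ]
S block [ 0.48335056 -0.21570522  0.042     ] [0.04264248 0.14804813 0.04541977 0.14675328] [-100.20805032  171.66088615   78.23930864   -9.40073679]
T block [ 0.48218995 -0.21932773  0.042     ] [0.1511401  0.0504651  0.15083952 0.04906256] [ -8.91100133 -98.72490732 170.55548742  81.63907631]
key blob [349.5625 291.1875] [13.75  14.625] 148.078125
key blob [359.5625 248.9375] [13.125 16.125] 151.0390625
bowtop tri (array([ 0.52802622, -0.22688887,  0.08089184]), np.float64(0.0012285988880839733)) [ 0.52683327 -0.22681488  0.084     ] [ 0.52722979 -0.22331682  0.084     ]
collar tri (array([ 0.5287083 , -0.22681242,  0.04125771]), np.float64(0.00010068509000276784)) [ 0.52779006 -0.2265066   0.046     ] [ 0.52671733 -0.22175869  0.046     ]
```

Two views agree: the key axis is at (0.527,-0.2266) with its bow top at about 0.081 to 0.084, block yaw is -9.1°, and the keyhole is at (0.497,-0.005,0.089) with yaw about 0.4°. These fit the given sizes. Next, a helper for the increments.

```bash
cat > go.py <<'E'
import sys,numpy as np
from scipy.spatial.transform import Rotation as Ro
from bench import bot
def inc(x,y,z,yawdeg):
    s=bot.observe();R=Ro.from_quat(s['orientation'])
    G=Ro.from_matrix(np.array([[np.cos(a:=np.radians(yawdeg)),np.sin(a),0],[np.sin(a),-np.cos(a),0],[0,0,-1]]).T.T)
    p=np.array(s['eef_pos'])
    print('t',round(s['clock'],2),'pos',np.round(p,4),'yawx',np.degrees(np.arctan2(*R.as_matrix()[[1,0],0])).round(2),'q',np.round(s['q'],2),'F',np.round(s['force'],1),'w',s['width'],s['grip_force'])
    print('turn',np.round(np.degrees((R.inv()*G).as_rotvec())/6,3),'shift',np.round(R.inv().apply(np.array([x,y,z])-p)/.03,3))
if __name__=='__main__': inc(*map(float,sys.argv[1:5]))
E
python3 go.py .527 -.2266 .15 170.9
```

```text
t 0.1 pos [0.1428 0.5308 0.1754] yawx 164.94 q [ 1.24  0.3   1.52 -0.    1.32 -0.07] F [ 0.6  0.1 -0.9] w 0.09386256331633215 0.0
turn [-0.01  -0.001 -0.993] shift [-18.926 -21.054   0.87 ]
```

Request:
{"fn": "drive_tool", "kwargs": {
  "increments": [
    [0, 0, -0.99, -18.93, -21.05, 0, 50],
    [0, 0, -0.99, -18.93, -21.05, 0, 50],
    [0, 0, -0.99, -18.93, -21.05, 0, 50],
    [0, 0, -0.99, -18.93, -21.05, 0, 50],
    [0, 0, -0.99, -18.93, -21.05, 0, 50]
  ]
}}

```text
clock: 0.52
eef_pos: [0.2373, 0.3434, 0.1756]
orientation: [0.079, 0.997, -0.0, -0.0]
force: [1.1, 0.1, 0.7]
width: 0.0642
grip_force: 0.0
```

```bash
python3 go.py .527 -.2266 .15 170.9
```

```text
t 0.52 pos [0.2373 0.3434 0.1756] yawx 170.92 q [ 0.88 -0.    1.87 -0.    1.28 -0.53] F [1.1 0.1 0.7] w 0.06418602030030508 0.0
turn [-0.004 -0.002  0.003] shift [-12.534 -17.238   0.859]
```

Request:
{"fn": "drive_tool", "kwargs": {
  "increments": [
    [0, 0, 0, -12.53, -17.24, 0, 50],
    [0, 0, 0, -12.53, -17.24, 0, 50],
    [0, 0, 0, -12.53, -17.24, 0, 50],
    [0, 0, 0, -12.53, -17.24, 0, 50],
    [0, 0, 0, -12.53, -17.24, 0, 50]
  ]
}}

```text
clock: 0.93
eef_pos: [0.3316, 0.1576, 0.176]
orientation: [0.079, 0.997, 0.0, 0.0]
force: [1.2, 1.0, 0.2]
width: 0.05
grip_force: 0.0
```

```bash
python3 go.py .527 -.2266 .15 170.9
```

```text
t 0.93 pos [0.3316 0.1576 0.176 ] yawx 170.9 q [ 0.34 -0.12  1.98 -0.    1.28 -1.07] F [1.2 1.  0.2] w 0.050021867390455055 0.0
turn [0.002 0.004 0.001] shift [ -8.455 -11.616   0.869]
```

Request:
{"fn": "drive_tool", "kwargs": {
  "increments": [
    [0, 0, 0, -8.45, -11.62, 0, 50],
    [0, 0, 0, -8.45, -11.62, 0, 50],
    [0, 0, 0, -8.45, -11.62, 0, 50],
    [0, 0, 0, -8.45, -11.62, 0, 50],
    [0, 0, 0, -8.45, -11.62, 0, 50]
  ]
}}

```text
clock: 1.35
eef_pos: [0.426, -0.0285, 0.1759]
orientation: [0.08, 0.997, -0.0, 0.0]
force: [0.0, 0.8, 0.2]
width: 0.05
grip_force: 0.0
```

```bash
python3 go.py .527 -.2266 .15 170.9
```

```text
t 1.35 pos [ 0.426  -0.0285  0.1759] yawx 170.86 q [-0.15  0.02  1.84  0.    1.28 -1.56] F [0.  0.8 0.2] w 0.0499684198681247 0.0
turn [ 0.     0.002 -0.006] shift [-4.372 -5.985  0.865]
```

Request:
{"fn": "drive_tool", "kwargs": {
  "increments": [
    [0, 0, 0, -4.37, -5.99, 0, 50],
    [0, 0, 0, -4.37, -5.99, 0, 50],
    [0, 0, 0, -4.37, -5.99, 0, 50],
    [0, 0, 0, -4.37, -5.99, 0, 50],
    [0, 0, 0, -4.37, -5.99, 0, 50]
  ]
}}

```text
clock: 1.77
eef_pos: [0.5206, -0.214, 0.1755]
orientation: [0.08, 0.997, 0.0, -0.0]
force: [0.3, 0.9, 0.8]
width: 0.0499
grip_force: 0.0
```

Request:
{"fn": "drive_tool", "kwargs": {
  "increments": [
    [0, 0, 0, -0.1, -0.3, 1.2, 50],
    [0, 0, 0, -0.1, -0.3, 1.2, 50]
  ]
}}

```text
clock: 1.93
eef_pos: [0.5199, -0.2227, 0.134]
orientation: [0.081, 0.997, 0.001, -0.004]
force: [-0.8, -0.2, -1.9]
width: 0.0499
grip_force: 0.0
```

```bash
python3 go.py .527 -.2266 .051 170.9; python3 - <<'E'
from bench import optics
import pickle,cv2,numpy as np
d=optics.snapshot('scene');pickle.dump(d,open('scene1.pkl','wb'))
cv2.imwrite('pics/g1.png',cv2.resize(d['frame'][150:300,260:460,::-1],None,fx=4,fy=4,interpolation=2))
E
```

```text
t 1.93 pos [ 0.5199 -0.2227  0.134 ] yawx 170.73 q [-0.47  0.38  1.52 -0.    1.25 -1.88] F [-0.8 -0.2 -1.9] w 0.049934295493799574 0.0
turn [ 0.021 -0.072 -0.029] shift [-0.276 -0.097  2.764]
```

View pics/g1.png

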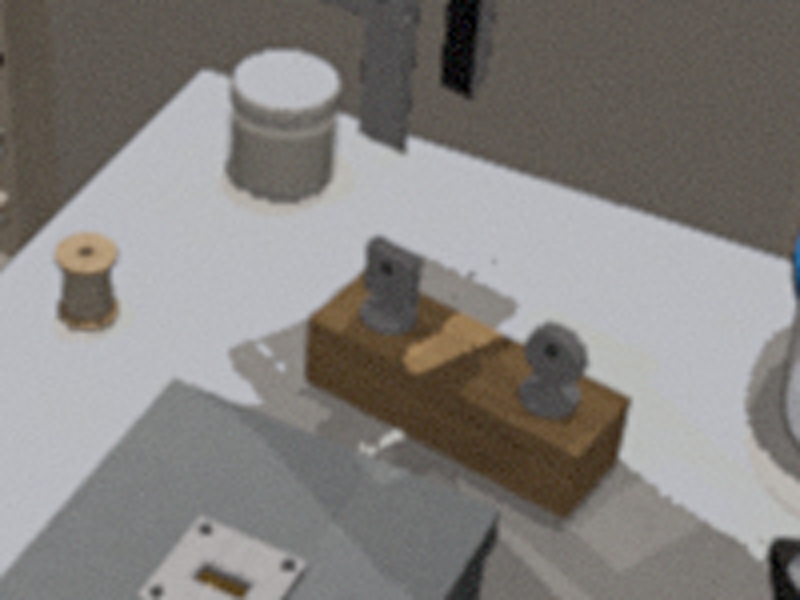

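The fingers hang above the square-bowed key at about (400,130) in the crop, with the keys and block undisturbed below. Centring and lowering.

Request:
{"fn": "drive_tool", "kwargs": {
  "increments": [
    [0, 0, 0, -0.28, -0.1, 1.0, 50],
    [0, 0, 0, -0.28, -0.1, 1.0, 50],
    [0, 0, 0, -0.28, -0.1, 1.0, 50]
  ]
}}

```text
clock: 2.23
eef_pos: [0.5292, -0.2244, 0.1105]
orientation: [0.079, 0.997, 0.0, -0.001]
force: [0.3, -0.7, 0.4]
width: 0.0499
grip_force: 0.0
```

```bash
python3 go.py .527 -.2266 .051 170.9
```

```text
t 2.23 pos [ 0.5292 -0.2244  0.1105] yawx 170.94 q [-0.46  0.42  1.52  0.    1.21 -1.88] F [ 0.3 -0.7  0.4] w 0.049932466942765 0.0
turn [ 0.005 -0.015  0.006] shift [ 0.057 -0.084  1.983]
```

Request:
{"fn": "drive_tool", "kwargs": {
  "increments": [
    [0, 0, 0, 0.06, -0.08, 1.0, 50],
    [0, 0, 0, 0.06, -0.08, 1.98, 50],
    [0, 0, 0, 0.06, -0.08, 1.98, 50],
    [0, 0, 0, 0.06, -0.08, 1.98, 50]
  ]
}}

```text
clock: 2.57
eef_pos: [0.5274, -0.227, 0.052]
orientation: [0.079, 0.997, 0.0, -0.0]
force: [0.1, 0.7, 0.2]
width: 0.0501
grip_force: 0.0
```

```bash
python3 go.py .527 -.2266 .051 170.9;  python3 - <<'E'
from bench import optics
import cv2
d=optics.snapshot('scene')
a=cv2.resize(d['frame'][190:265,325:425,::-1],(800,600),interpolation=2)
cv2.imwrite('pics/g2.png',a)
E
```

```text
t 2.57 pos [ 0.5274 -0.227   0.052 ] yawx 170.92 q [-0.47  0.48  1.57  0.    1.09 -1.88] F [0.1 0.7 0.2] w 0.05006839782716029 0.0
turn [ 0.002 -0.004  0.003] shift [0.016 0.013 0.034]
```

View pics/g2.png

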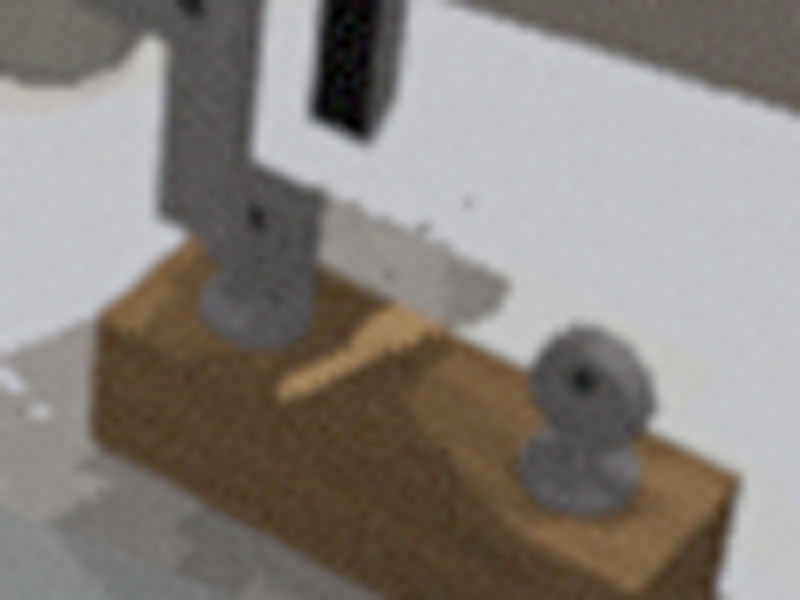

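The picture shows the near finger at (210,120) beside the bow at (260,240), and the far pad's tip at (345,130). I'll project the expected tip positions as a check.

```bash
python3 - <<'E'
from h import *
from bench import bot
from scipy.spatial.transform import Rotation as Ro
S,T=load();s=bot.observe();R=Ro.from_quat(s['orientation']).as_matrix();p=np.array(s['eef_pos'])
def pr(d,X):
    c=d['R']@X+d['t'];return np.array([d['fx']*c[0]/c[2]+d['cx'],d['fy']*c[1]/c[2]+d['cy']])
for y in(-.025,0,.025):
  for x in(-.008,.008): print(y,x,np.round((pr(S,p+R@[x,y,0])-[325,190]+.5)*8))
for z in(.046,.052,.069,.084): print('axis',z,np.round((pr(S,np.array([.527,-.2266,z]))-[325,190]+.5)*8))
E
```

```text
-0.025 -0.008 [294. 209.]
-0.025 0.008 [348. 236.]
0 -0.008 [235. 261.]
0 0.008 [290. 288.]
0.025 -0.008 [174. 314.]
0.025 0.008 [230. 342.]
axis 0.046 [263. 301.]
axis 0.052 [265. 282.]
axis 0.069 [270. 227.]
axis 0.084 [275. 178.]
```

```bash
python3 - <<'E'
from h import *
from bench import bot,optics
from scipy.spatial.transform import Rotation as Ro
S,T=load();s=bot.observe();R=Ro.from_quat(s['orientation']).as_matrix();p=np.array(s['eef_pos'])
def pr(d,X):
    c=d['R']@X+d['t'];return np.array([d['fx']*c[0]/c[2]+d['cx'],d['fy']*c[1]/c[2]+d['cy']])
q=np.array([.5199,-.2227,.134])
for y in(-.025,.025):
  for x in(-.008,.008): print('g1',y,x,np.round((pr(S,q+R@[x,y,0])-[260,150]+.5)*4))
print(s['clock'],p,s['width'])
d=optics.snapshot('top');e=optics.snapshot('scene')
for dz in (0,-.03):
  print('top tips',dz,[np.round((pr(d,p+R@[0,y,dz])-[325,220]+.5)*5) for y in(-.025,.025)])
a=cv2.resize(d['frame'][220:320,325:405,::-1],(400,500),interpolation=2);b=cv2.resize(e['frame'][180:280,325:405,::-1],(400,500),interpolation=2)
cv2.imwrite('pics/g3.png',np.hstack([a,b]))
E
```

```text
g1 -0.025 -0.008 [433. 140.]
g1 -0.025 0.008 [462. 154.]
g1 0.025 -0.008 [370. 192.]
g1 0.025 0.008 [400. 206.]
2.6167 [ 0.52821845 -0.22754005  0.05313102] 0.049790791657558064
top tips 0 [array([268., 206.]), array([154., 178.])]
top tips -0.03 [array([276., 194.]), array([159., 165.])]
```

View pics/g3.png

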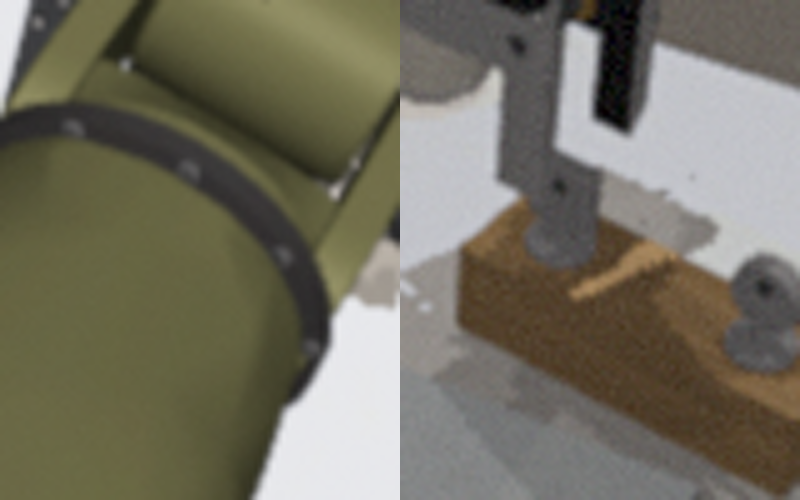

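The fingertips appear about 13 px above the prediction in both pictures, which suggests the tips retract when the gripper is open. Closing part way, without contact, will check this.

Request:
{"fn": "drive_tool", "kwargs": {
  "increments": [
    [0, 0, 0, 0, 0, 0, 24],
    [0, 0, 0, 0, 0, 0, 24],
    [0, 0, 0, 0, 0, 0, 24],
    [0, 0, 0, 0, 0, 0, 24]
  ]
}}

```text
clock: 3.05
eef_pos: [0.5276, -0.2277, 0.051]
orientation: [0.079, 0.997, -0.0, 0.0]
force: [-0.7, -0.2, -0.5]
width: 0.0267
grip_force: 0.0
```

```bash
python3 - <<'E'
from h import *
from bench import bot,optics
from scipy.spatial.transform import Rotation as Ro
S,T=load();s=bot.observe();R=Ro.from_quat(s['orientation']).as_matrix();p=np.array(s['eef_pos'])
def pr(d,X):
    c=d['R']@X+d['t'];return np.array([d['fx']*c[0]/c[2]+d['cx'],d['fy']*c[1]/c[2]+d['cy']])
e=optics.snapshot('scene')
print(s['clock'],p,s['width'])
for y in(-.012,.012):
  for x in(-.008,.008): print(y,x,[np.round((pr(S,p+R@[x,y,z])-[335,185]+.5)*10) for z in (0,-.03)])
cv2.imwrite('pics/g4.png',cv2.resize(e['frame'][185:245,335:395,::-1],(600,600),interpolation=2))
E
```

```text
3.05 [ 0.52756726 -0.2277059   0.05097945] 0.026679724720667916
-0.012 -0.008 [array([232., 354.]), array([243., 233.])]
-0.012 0.008 [array([300., 388.]), array([313., 267.])]
0.012 -0.008 [array([160., 417.]), array([171., 296.])]
0.012 0.008 [array([229., 452.]), array([241., 330.])]
```

View pics/g4.png

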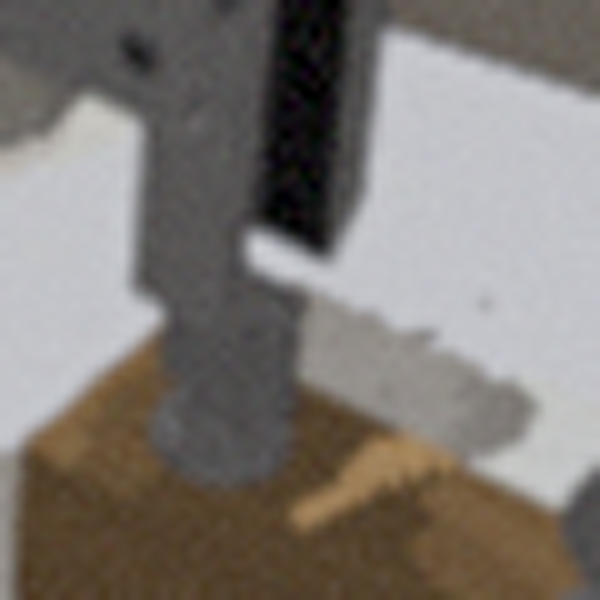

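The tips still appear about 30 mm above the stated TCP, and the amount does not change with opening. A gentle grip, with width and force feedback, will settle where the pads really are.

Request:
{"fn": "drive_tool", "kwargs": {
  "increments": [
    [0, 0, 0, 0, 0, 0, 6],
    [0, 0, 0, 0, 0, 0, 6],
    [0, 0, 0, 0, 0, 0, 6],
    [0, 0, 0, 0, 0, 0, 6],
    [0, 0, 0, 0, 0, 0, 6]
  ],
  "newtons": 5
}}

```text
clock: 3.52
eef_pos: [0.5274, -0.2276, 0.0505]
orientation: [0.079, 0.997, 0.0, -0.0]
force: [-0.3, 0.6, -0.5]
width: 0.01
grip_force: 5.0
```

```bash
python3 - <<'E'
from bench import optics
import pickle
pickle.dump(optics.snapshot('scene'),open('s_a.pkl','wb'))
E
```

Request:
{"fn": "drive_tool", "kwargs": {
  "increments": [
    [0, 0, 0, 0, 0, -0.1, 6],
    [0, 0, 0, 0, 0, -0.2, 6],
    [0, 0, 0, 0, 0, -0.3, 6],
    [0, 0, 0, 0, 0, -0.3, 6]
  ],
  "newtons": 15
}}

```text
clock: 3.9
eef_pos: [0.5278, -0.2278, 0.0604]
orientation: [0.079, 0.997, -0.0, 0.001]
force: [0.6, -0.2, -0.6]
width: 0.0095
grip_force: 15.0
```

```bash
python3 - <<'E'
from h import *
from bench import optics
import pickle
a=pickle.load(open('s_a.pkl','rb'))['frame'];d=optics.snapshot('scene');b=d['frame'];pickle.dump(d,open('s_b.pkl','wb'))
cv2.imwrite('pics/g5.png',np.hstack([cv2.resize(i[175:250,335:385,::-1],(400,600),interpolation=2) for i in(a,b)]))
E
```

```text
(no output)
```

View pics/g5.png

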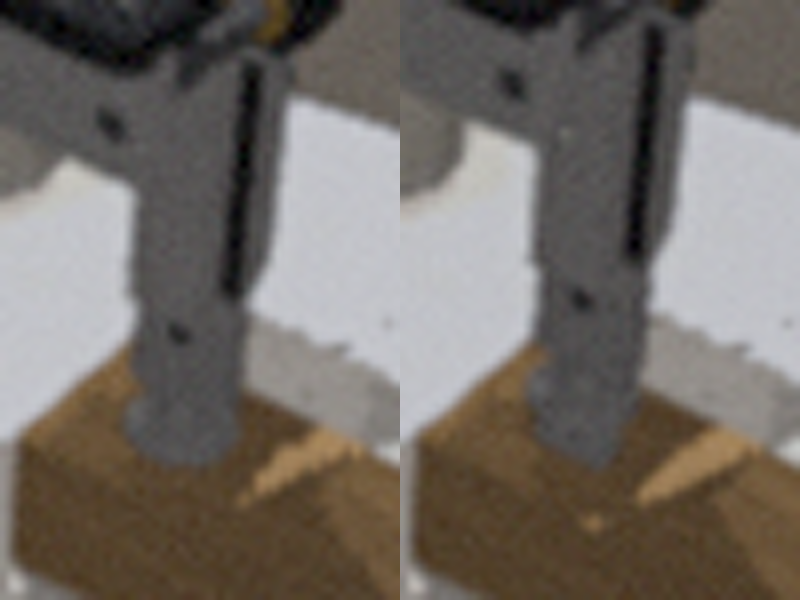

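The key came up cleanly by about 10 mm: its bow hole moved from (180,333) to (582,300) in the crop pair. The gripper body is where the specification puts it, and the firm 10.0 mm grip without slip also matches, so the drawn fingers are just shorter than the real ones. I'll firm the grip and lift out.

Request:
{"fn": "drive_tool", "kwargs": {
  "increments": [
    [0, 0, 0, 0, 0, 0, 6],
    [0, 0, 0, 0, 0, -0.8, 6],
    [0, 0, 0, 0, 0, -1.6, 6],
    [0, 0, 0, 0, 0, -2.4, 6],
    [0, 0, 0, 0, 0, -3.1, 6]
  ],
  "newtons": 45
}}

```text
clock: 4.37
eef_pos: [0.5275, -0.2276, 0.154]
orientation: [0.079, 0.997, -0.0, 0.0]
force: [0.2, -0.1, -0.3]
width: 0.0092
grip_force: 45.0
```

```bash
python3 go.py .497 -.005 .153 180.4
```

```text
t 4.37 pos [ 0.5275 -0.2276  0.154 ] yawx 170.88 q [-0.47  0.37  1.48  0.    1.29 -1.88] F [ 0.2 -0.1 -0.3] w 0.009161930073808321 44.95866537094116
turn [-0.002  0.004 -1.586] shift [2.178 7.166 0.031]
```

Request:
{"fn": "drive_tool", "kwargs": {
  "increments": [
    [0, 0, -0.5, 0.5, 1.2, 0, 6],
    [0, 0, -1.0, 0.9, 2.4, 0, 6],
    [0, 0, -1.59, 1.3, 3.7, 0, 6],
    [0, 0, -1.59, 1.7, 5.0, 0, 6],
    [0, 0, -1.59, 2.18, 6.2, 0, 6]
  ]
}}

```text
clock: 4.78
eef_pos: [0.4918, -0.0318, 0.1525]
orientation: [-0.004, 1.0, 0.0, 0.0]
force: [0.5, 0.4, -1.3]
width: 0.009
grip_force: 45.0
```

```bash
python3 go.py .497 -.005 .145 180.4
```

```text
t 4.78 pos [ 0.4918 -0.0318  0.1525] yawx -179.56 q [-0.14  0.19  1.71  0.    1.24 -1.72] F [ 0.5  0.4 -1.3] w 0.008956187280923924 44.95879948139191
turn [0.001 0.002 0.006] shift [-0.181  0.891  0.251]
```

Request:
{"fn": "drive_tool", "kwargs": {
  "increments": [
    [0, 0, 0, -0.18, 0.89, 0.1, 6],
    [0, 0, 0, -0.18, 0.89, 0.1, 6],
    [0, 0, 0, -0.18, 0.89, 0.1, 6]
  ]
}}

```text
clock: 5.03
eef_pos: [0.4975, -0.0059, 0.1495]
orientation: [-0.005, 1.0, -0.0, -0.0]
force: [-0.4, 0.3, -0.5]
width: 0.0089
grip_force: 45.0
```

```bash
python3 go.py .497 -.005 .145 180.4; python3 - <<'E'
from h import *
from bench import bot,optics
S,T=load();d=optics.snapshot('scene');pickle.dump(d,open('s_c.pkl','wb'))
p=np.array(bot.observe()['eef_pos'])
def pr(d,X):
    c=d['R']@X+d['t'];return np.array([d['fx']*c[0]/c[2]+d['cx'],d['fy']*c[1]/c[2]+d['cy']])
o=[275,215]
for n,X in [('tip',p-[0,0,.0405]),('tip+x',p+[.01,0,-.0405]),('tip-x',p+[-.01,0,-.0405]),('collar',p-[0,0,.0065]),('bowtop',p+[0,0,.0335]),('hole',np.array([.497,-.005,.089]))]: print(n,np.round((pr(S,X)-o+.5)*7.5))
cv2.imwrite('pics/k1.png',cv2.resize(d['frame'][215:295+20,275:355,::-1],(600,750),interpolation=2)[:600])
E
```

```text
t 5.03 pos [ 0.4975 -0.0059  0.1495] yawx -179.44 q [-0.09  0.21  1.7  -0.    1.23 -1.67] F [-0.4  0.3 -0.5] w 0.008888589734284408 44.95832562446594
turn [-0.001 -0.001  0.027] shift [0.016 0.031 0.15 ]
tip [309. 525.]
tip+x [266. 507.]
tip-x [352. 543.]
collar [311. 408.]
bowtop [314. 261.]
hole [305. 598.]
```

View pics/k1.png

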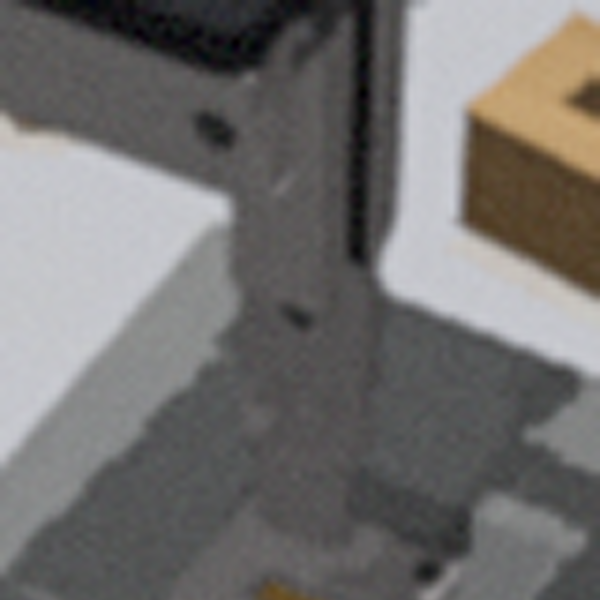

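The picture shows the blade at columns 260–355, centred at about 308 against a predicted 309, straight above the slot, whose brass shows at (285,590). Lowering the nose into the mouth.

Request:
{"fn": "drive_tool", "kwargs": {
  "increments": [
    [0, 0, 0.02, 0.02, 0.03, 0.2, 6],
    [0, 0, 0.02, 0.02, 0.03, 0.4, 6],
    [0, 0, 0.02, 0.02, 0.03, 0.6, 6],
    [0, 0, 0.02, 0.02, 0.03, 0.7, 6],
    [0, 0, 0.02, 0.02, 0.03, 0.7, 6]
  ]
}}

```text
clock: 5.5
eef_pos: [0.4965, -0.0064, 0.1275]
orientation: [-0.002, 1.0, 0.0, -0.001]
force: [-0.0, -0.1, -0.8]
width: 0.0087
grip_force: 45.0
```

Request:
{"fn": "drive_tool", "kwargs": {
  "increments": [
    [0, 0, 0, 0, 0, 0.08, 6],
    [0, 0, 0, 0, 0, 0.16, 6],
    [0, 0, 0, 0, 0, 0.16, 6]
  ]
}}

```text
clock: 5.75
eef_pos: [0.4968, -0.006, 0.1234]
orientation: [-0.003, 1.0, 0.0, -0.0]
force: [-0.9, 1.0, -1.8]
width: 0.0092
grip_force: 45.0
```

```bash
python3 go.py .497 -.005 .0975 180.4
```

```text
t 5.75 pos [ 0.4968 -0.006   0.1234] yawx -179.7 q [-0.09  0.23  1.73 -0.    1.18 -1.66] F [-0.9  1.  -1.8] w 0.009166626109974228 44.95907127857208
turn [ 0.    -0.003 -0.016] shift [-0.007  0.034  0.863]
```

Request:
{"fn": "drive_tool", "kwargs": {
  "increments": [
    [0, 0, 0, 0, 0.03, 0.06, 6],
    [0, 0, 0, 0, 0.03, 0.12, 6],
    [0, 0, 0, 0, 0.03, 0.18, 6],
    [0, 0, 0, 0, 0.03, 0.18, 6]
  ]
}}

```text
clock: 6.08
eef_pos: [0.4968, -0.005, 0.118]
orientation: [-0.003, 1.0, 0.0, -0.0]
force: [-0.3, -0.2, -0.8]
width: 0.0091
grip_force: 44.9
```

```bash
python3 go.py .497 -.005 .0975 180.4
```

```text
t 6.08 pos [ 0.4968 -0.005   0.118 ] yawx -179.69 q [-0.08  0.24  1.74 -0.    1.16 -1.66] F [-0.3 -0.2 -0.8] w 0.0091081775225643 44.940372705459595
turn [ 0.    -0.004 -0.015] shift [-0.008  0.001  0.683]
```

Request:
{"fn": "drive_tool", "kwargs": {
  "increments": [
    [0, 0, 0.9, 0, 0, 0.04, 6],
    [0, 0, 0, 0, 0, 0.08, 6],
    [0, 0, -0.9, 0, 0, 0.12, 6],
    [0, 0, 0, 0, 0, 0.16, 6],
    [0, 0, 0.9, 0, 0, 0.2, 6]
  ]
}}

```text
clock: 6.5
eef_pos: [0.4974, -0.0053, 0.1129]
orientation: [0.046, 0.999, -0.0, 0.001]
force: [0.4, -0.7, 9.2]
width: 0.0086
grip_force: 45.0
```

```bash
python3 go.py .497 -.005 .0975 180.4
```

```text
t 6.5 pos [ 0.4974 -0.0053  0.1129] yawx 174.75 q [-0.08  0.25  1.74 -0.    1.15 -1.56] F [ 0.4 -0.7  9.2] w 0.008636989989733293 44.96153712272644
turn [-0.005  0.013 -0.942] shift [0.014 0.01  0.515]
```

Request:
{"fn": "drive_tool", "kwargs": {
  "increments": [
    [0, 0, -0.9, 0, 0, 0.05, 6],
    [0, 0, -1.8, 0, 0, 0.09, 6],
    [0, 0, -0.9, 0, 0, 0.13, 6],
    [0, 0, 0, 0, 0, 0.17, 6],
    [0, 0, -0.9, 0, 0, 0.21, 6]
  ]
}}

```text
clock: 6.92
eef_pos: [0.4975, -0.0054, 0.1069]
orientation: [0.004, 1.0, -0.0, 0.001]
force: [-1.2, -1.2, 8.7]
width: 0.0095
grip_force: 45.0
```

```bash
python3 go.py .497 -.005 .0975 180.4
```

```text
t 6.92 pos [ 0.4975 -0.0054  0.1069] yawx 179.59 q [-0.08  0.25  1.75 -0.    1.14 -1.65] F [-1.2 -1.2  8.7] w 0.009536227162745055 44.95904088020325
turn [-0.006  0.016 -0.136] shift [0.016 0.012 0.313]
```

Request:
{"fn": "drive_tool", "kwargs": {
  "increments": [
    [0, 0, -0.9, 0, 0, 0.05, 6],
    [0, 0, 0, 0, 0, 0.09, 6],
    [0, 0, 0.9, 0, 0, 0.13, 6],
    [0, 0, 0, 0, 0, 0.17, 6],
    [0, 0, -0.9, 0, 0, 0.21, 6]
  ]
}}

```text
clock: 7.33
eef_pos: [0.4985, -0.0054, 0.1017]
orientation: [-0.051, 0.999, -0.001, 0.002]
force: [-1.2, -1.3, 22.3]
width: 0.0087
grip_force: 45.2
```

```bash
python3 go.py .497 -.005 .0975 180.4
```

```text
t 7.33 pos [ 0.4985 -0.0054  0.1017] yawx -174.14 q [-0.08  0.26  1.75 -0.    1.12 -1.76] F [-1.2 -1.3 22.3] w 0.008702091755839981 45.151212215423584
turn [-0.01   0.042  0.91 ] shift [0.048 0.019 0.141]
```

Request:
{"fn": "drive_tool", "kwargs": {
  "increments": [
    [0, 0, 0.9, 0, 0, 0.02, 6],
    [0, 0, 1.8, 0, 0, 0.04, 6],
    [0, 0, 0.9, 0, 0, 0.06, 6],
    [0, 0, 0, 0, 0, 0.08, 6],
    [0, 0, 0.9, 0, 0, 0.1, 6]
  ]
}}

```text
clock: 7.75
eef_pos: [0.4978, -0.0054, 0.0978]
orientation: [-0.009, 1.0, -0.0, 0.001]
force: [-1.2, -2.0, 6.8]
width: 0.0087
grip_force: 44.9
```

```bash
python3 go.py .497 -.005 .0975 180.4
```

```text
t 7.75 pos [ 0.4978 -0.0054  0.0978] yawx -178.98 q [-0.08  0.27  1.76 -0.    1.12 -1.67] F [-1.2 -2.   6.8] w 0.008679055953309351 44.945093393325806
turn [-0.006  0.024  0.103] shift [0.026 0.012 0.009]
```

Request:
{"fn": "drive_tool", "kwargs": {
  "increments": [
    [0, 0, 0.6, 0, 0, 0.02, 6],
    [0, 0, -0.4, 0, 0, 0.04, 6],
    [0, 0, 0.1, 0, 0, 0.05, 6],
    [0, 0, 0.1, 0, 0, 0.05, 6]
  ]
}}

```text
clock: 8.08
eef_pos: [0.4981, -0.0052, 0.097]
orientation: [0.004, 1.0, -0.0, 0.002]
force: [-2.9, 0.8, 14.9]
width: 0.0091
grip_force: 45.0
```

```bash
python3 go.py .497 -.005 .0975 180.4
```

```text
t 8.08 pos [ 0.4981 -0.0052  0.097 ] yawx 179.59 q [-0.08  0.27  1.76 -0.    1.11 -1.65] F [-2.9  0.8 14.9] w 0.009115996429968755 45.01353442668915
turn [-0.003  0.032 -0.135] shift [ 0.036  0.005 -0.016]
```

Request:
{"fn": "drive_tool", "kwargs": {
  "increments": [
    [0, 0, -0.5, 0, 0, 0.02, 6],
    [0, 0, 0.3, 0, 0, 0.04, 6],
    [0, 0, -0.1, 0, 0, 0.05, 6],
    [0, 0, -0.1, 0, 0, 0.05, 6]
  ]
}}

```text
clock: 8.42
eef_pos: [0.4985, -0.0052, 0.0969]
orientation: [-0.004, 1.0, -0.0, 0.002]
force: [-7.3, 0.6, 30.1]
width: 0.0092
grip_force: 45.1
```

```bash
python3 go.py .497 -.005 .0975 180.4; python3 - <<'E'
from h import *
from bench import bot,optics
S,T=load();d=optics.snapshot('scene')
p=np.array(bot.observe()['eef_pos'])
def pr(d,X):
    c=d['R']@X+d['t'];return np.array([d['fx']*c[0]/c[2]+d['cx'],d['fy']*c[1]/c[2]+d['cy']])
for z in(.089,.093,.101,.131): print(z,np.round((pr(S,np.array([p[0],p[1],z]))-[275,235]+.5)*7.5))
cv2.imwrite('pics/k2.png',cv2.resize(d['frame'][235:315,275:355,::-1],(600,600),interpolation=2))
E
```

```text
t 8.42 pos [ 0.4985 -0.0052  0.0969] yawx -179.59 q [-0.08  0.27  1.76 -0.    1.11 -1.66] F [-7.3  0.6 30.1] w 0.009243593797755046 45.058491826057434
turn [-0.006  0.047  0.002] shift [ 0.051  0.008 -0.021]
0.089 [299. 444.]
0.093 [299. 431.]
0.101 [300. 405.]
0.131 [302. 304.]
```

View pics/k2.png

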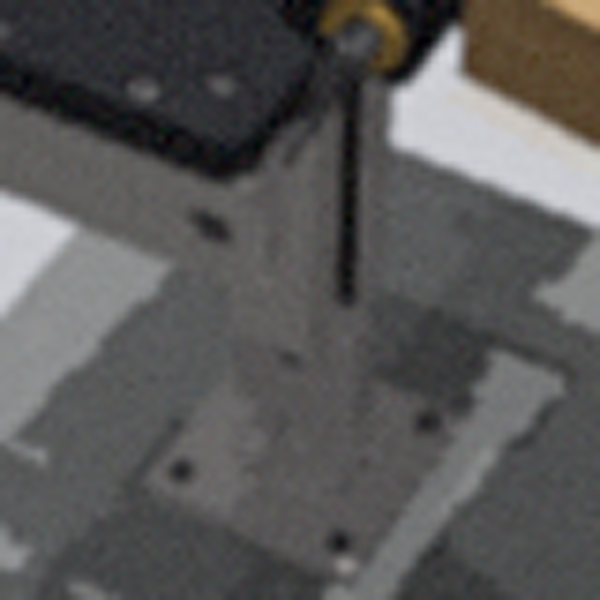

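The collar now lies on the plate: the height held at 0.097 while the push rose to 30 N, and the bow hole at (290,358) has come down to the plate. I'll ease the push and start the clockwise turn.

Request:
{"fn": "drive_tool", "kwargs": {
  "increments": [
    [0, 0, 0, 0, 0, -0.04, 6],
    [0, 0, 0, 0, 0, -0.04, 6],
    [0, 0, 0.8, 0, 0, -0.04, 6],
    [0, 0, 1.6, 0, 0, -0.04, 6],
    [0, 0, 2.4, 0, 0, -0.04, 6]
  ]
}}

```text
clock: 8.88
eef_pos: [0.4982, -0.0051, 0.097]
orientation: [0.125, 0.992, 0.0, 0.002]
force: [-2.4, 0.9, 18.6]
width: 0.0086
grip_force: 45.1
```

```bash
python3 go.py .497 -.005 .0975 180.4; python3 -c "
from bench import bot;print(bot.observe()['moment'])"
```

```text
t 8.88 pos [ 0.4982 -0.0051  0.097 ] yawx 165.68 q [-0.08  0.27  1.76 -0.    1.11 -1.4 ] F [-2.4  0.9 18.6] w 0.008586904360877463 45.06376504898071
turn [ 1.000e-03  3.600e-02 -2.453e+00] shift [ 0.039 -0.006 -0.017]
[0.00249063 0.65318403 0.1735988 ]
```

Request:
{"fn": "drive_tool", "kwargs": {
  "increments": [
    [0, 0, 0.9, 0, 0, 0, 6],
    [0, 0, 1.8, 0, 0, 0, 6],
    [0, 0, 2.7, 0, 0, 0, 6],
    [0, 0, 3.6, 0, 0, 0, 6],
    [0, 0, 4.5, 0, 0, 0, 6]
  ]
}}

```text
clock: 9.3
eef_pos: [0.4981, -0.0051, 0.097]
orientation: [0.353, 0.936, 0.001, 0.002]
force: [-2.8, 2.2, 18.6]
width: 0.0091
grip_force: 45.1
```

Request:
{"fn": "drive_tool", "kwargs": {
  "increments": [
    [0, 0, 0.9, 0, 0, 0, 6],
    [0, 0, 1.8, 0, 0, 0, 6],
    [0, 0, 2.7, 0, 0, 0, 6],
    [0, 0, 3.6, 0, 0, 0, 6],
    [0, 0, 4.5, 0, 0, 0, 6]
  ]
}}

```text
clock: 9.72
eef_pos: [0.4981, -0.005, 0.097]
orientation: [0.562, 0.827, 0.001, 0.001]
force: [-4.2, 2.5, 17.7]
width: 0.009
grip_force: 45.1
```

```bash
python3 go.py .497 -.005 .0975 90; python3 -c "
from bench import bot;print(bot.observe()['moment'])"
```

```text
t 9.72 pos [ 0.4981 -0.005   0.097 ] yawx 111.66 q [-0.08  0.27  1.76  0.    1.11 -0.46] F [-4.2  2.5 17.7] w 0.009019942738209451 45.1459014415741
turn [0.032 0.007 3.609] shift [ 0.012 -0.033 -0.018]
[0.16345513 0.88351399 0.20070738]
```

Request:
{"fn": "drive_tool", "kwargs": {
  "increments": [
    [0, 0, 0.9, 0, 0, 0, 6],
    [0, 0, 1.8, 0, 0, 0, 6],
    [0, 0, 2.7, 0, 0, 0, 6],
    [0, 0, 3.5, 0, 0, 0, 6],
    [0, 0, 3.5, 0, 0, 0, 6]
  ]
}}

```text
clock: 10.13
eef_pos: [0.4982, -0.0049, 0.0969]
orientation: [0.703, 0.711, 0.001, 0.001]
force: [-2.4, 2.1, 16.9]
width: 0.0092
grip_force: 45.2
```

```bash
python3 go.py .497 -.005 .0975 90; python3 -c "
from bench import bot;print(bot.observe()['moment'])"
```

```text
t 10.13 pos [ 0.4982 -0.0049  0.0969] yawx 90.61 q [-0.08  0.27  1.76  0.    1.11 -0.09] F [-2.4  2.1 16.9] w 0.009241087033540167 45.18858253955841
turn [ 0.036 -0.001  0.102] shift [-0.004 -0.04  -0.019]
[0.42300337 0.62468641 0.20842996]
```

Request:
{"fn": "drive_tool", "kwargs": {
  "increments": [
    [0, 0, 0.3, 0, 0, 0, 6],
    [0, 0, 0.6, 0, 0, 0, 6],
    [0, 0, 0.6, 0, 0, 0, 6]
  ]
}}

```text
clock: 10.38
eef_pos: [0.4983, -0.005, 0.0969]
orientation: [0.724, 0.69, 0.001, 0.001]
force: [-1.8, 1.2, 16.7]
width: 0.0087
grip_force: 45.4
```

```bash
python3 go.py .497 -.005 .0975 90; python3 -c "
from bench import bot;print(bot.observe()['moment'])"
```

```text
t 10.38 pos [ 0.4983 -0.005   0.0969] yawx 87.22 q [-0.08  0.27  1.76  0.    1.11 -0.04] F [-1.8  1.2 16.7] w 0.008736816965383098 45.36966025829315
turn [ 0.038  0.    -0.464] shift [-0.003 -0.043 -0.019]
[0.16702465 0.4633991  0.29645072]
```

Request:
{"fn": "drive_tool", "kwargs": {
  "increments": [
    [0, 0, 0.2, 0, 0, 0, 6],
    [0, 0, 0.4, 0, 0, 0, 6],
    [0, 0, 0.4, 0, 0, 0, 6],
    [0, 0, 0.4, 0, 0, 0, 6],
    [0, 0, 0.4, 0, 0, 0, 6]
  ]
}}

```text
clock: 10.8
eef_pos: [0.4984, -0.005, 0.0969]
orientation: [0.738, 0.675, 0.002, 0.001]
force: [-0.1, 1.9, 15.5]
width: 0.0088
grip_force: 45.6
```

Request:
{"fn": "drive_tool", "kwargs": {
  "increments": [
    [0, 0, 0, 0, 0, 0, 6],
    [0, 0, 0, 0, 0, 0, 6],
    [0, 0, 0, 0, 0, 0, 6],
    [0, 0, 0, 0, 0, 0, 6],
    [0, 0, 0, 0, 0, 0, 6]
  ]
}}

```text
clock: 11.22
eef_pos: [0.4984, -0.005, 0.0969]
orientation: [0.738, 0.675, 0.001, 0.001]
force: [-0.4, 2.2, 16.3]
width: 0.0096
grip_force: 45.6
```

```bash
python3 go.py .497 -.005 .0975 90; python3 -c "
from bench import bot;print(bot.observe()['moment'])"
```

```text
t 11.22 pos [ 0.4984 -0.005   0.0969] yawx 84.94 q [-0.08  0.27  1.76  0.    1.11  0.  ] F [-0.4  2.2 16.3] w 0.009592853959260074 45.60247192399402
turn [ 0.04  -0.001 -0.843] shift [-0.006 -0.046 -0.02 ]
[0.25110359 0.2605741  0.37897118]
```

```bash
python3 -c "
from bench import bot;print(bot.close_job())"
```

```text
the job is handed in; nothing more can be done
None
```

The job is handed in, but no verdict was returned. By force and pose readings the square-bowed key is home (height held at 0.097 m while the push rose to 30 N), turned about 95° clockwise to the stop, and still gripped at about 45 N. I viewed 11 pictures, one over the limit of 10.

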